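Store the long tube offcut on the tall post

TASK

Two cardboard tube offcuts stand on the stockroom bench beside two posts. Thread the longer tube over the taller post, right down until it stands upright on the post's wooden foot, and let go. Leave the shorter tube standing where it is.

Things in the scene. Friction and masses are not known exactly. Their poses are not given: they have to be found in the camera images.
- long_tube_center (a point): The longer of two plain light-brown cardboard tube offcuts, standing on end on the bench, open at both ends: 70 mm long, 56 mm outside and 49 mm inside diameter (wall 3.5 mm), about 45 g. The point is on its axis, half-way up (35 mm above its lower end). z runs along the tube; it is round, so its yaw means nothing.
- short_tube_center (a point): The shorter tube offcut, standing on end: 35 mm long, otherwise the same 56 mm outside, 49 mm inside, light-brown cardboard. The point is on its axis, half-way up (17.5 mm above its lower end). It is to stay where it is.
- tall_stand_foot (a point): The taller post: an upright offcut of bare aluminium profile, 20 x 20 mm square, 60 mm tall, fixed in the middle of a square dark-wood foot 90 x 90 mm and 16 mm thick that is screwed to the bench (post top 76 mm above the bench). The point is on the post's axis at the top face of the foot, where a threaded tube's lower end comes to rest. z up along the post, x and y along the sides of the foot.
- short_stand_foot (a point): The shorter post: the same profile and foot, but the post is only 28 mm tall (top 44 mm above the bench). The point is on its axis at the top face of the foot. z up, x and y along the sides of the foot. Not used.
Not all that is in view belongs to the job. Leave any purple look-alike of the part that bears short_tube_center alone.

How it is judged:
By the outcome, as a careful person would: the job done as asked, in the order asked, and still so for the second after the job is handed in, with the robot touching nothing.
It also fails if it takes over 32 s, if anything falls off the work surface, if the arm or the gripper's body presses on something with over 40 N, if the wrist force passes 120 N, or if a joint passes its speed limit or range.

ROBOT

A 6-joint arm with a two-finger parallel gripper is mounted at the origin on the work surface. World frame = base frame: x ahead of the robot, y to its left, z up, the work surface at z = 0. Lengths are in m, angles in rad, forces in N, time in s.
With the tool pointing down it reaches from about 0.35 to 0.775 m from the base axis. Payload 5.5 kg.
Tool frame: the origin (TCP) lies between the finger pads; the fingertips stand 19 mm ahead of it and the grasp point (between the pads) is the TCP (env.tcp_to_tips is the distance from the TCP to the fingertips, in m); z points along the fingers, y is the direction in which the jaws open and shut (so a half turn about z gives the same grasp; the last joint's range is limited). The gripper opens to 85 mm and grips with 20 to 120 N. Pads are 22 mm wide; open, the fingers measure 114 mm over their backs; the gripper's body (76 mm by 85 mm) begins 54 mm behind the grasp point. The pads swing forward as they close: fully open they stand 13 mm farther back than shut.
Start: joints at [-1.42, 0.313, 0.046, 1.304, 0, 1.431], TCP at [0.165, -0.551, 0.25] pointing down, gripper open.
Joint ranges: [-2.76, 2.76], [-0.86, 1.69], [-1.03, 1.26], [-2.2, 2.34], [-1.47, 1.5], [-3.14, 3.14]. Speed limits (rad/s): [2.57, 2.57, 3.14, 3.14, 3.14, 3.14].

INTERFACE

Orientations are given as a unit quaternion [w, x, y, z].
In Python, from workcell import env, eyes, job gives the robot as it stands. The module is installed in compiled form; this text tells all that it offers.
- The arm moves only by the tool move_arm, never from a script. Its argument "commands" is a list of rows, each a list of 3 entries, a list of its own where there are three numbers: the shift along the world's x, y, z as a fraction of full scale, then the turn, a rotation vector about the world's x, y, z as a fraction of full scale, then the gripper command: -1 is shut, 1 is fully open, values between are in proportion. In form: [[[x, y, z], [wx, wy, wz], gripper], ...]. A call has 1 to 5 rows; each row shifts and turns the commanded pose from where the row before left it; what a row does not reach is not made up. Full scale, the value 1, is 0.04 m for a shift and 8 degrees for a turn. A row lasts 1/10 s, in which the tool goes at most 50 mm and 8.59 degrees, less where a joint would pass 70% of its speed; a pose out of reach is approached as far as the arm can. A call with a number of a shift or a turn outside -1 to 1 is refused whole. A call with a gripper value outside its range is refused whole. The fingers move at their own pace and stop on an object; "newtons" is the grip in N (left out, the last holds). Time passes only in rows, so rows that do not move let the fingers close. It gives the time, the measured TCP pose, the force and the opening at its end, in the units of the state.
- env.get_state(): the state, without advancing time (a new reading comes with each control period).
- eyes.read_camera(name): name is "side" or "top" or "wrist"; returns a dict with "frame" (420x560x3 uint8, red, green, blue), "mtx" (3x3 intrinsics, pixels), "camera_from_world" (4x4, takes a point from world to camera coordinates); the wrist camera has in their place "mount" (4x4, takes a point from camera to tool coordinates, whose origin is the TCP and whose axes are the flange's). Camera axes: x right, y down, z forward; pixel columns grow to the right and rows downward; lengths in m; the calibration is good to about 2 mm. A picture is of the moment at which its call begins: read the wrist's pose just before it. There is no depth.
- job.hand_in(): hands the job in, once; it reports no verdict.
The state is a dict: "clock": time; "joint_pos": joint angles; "qvel": joint speeds; "tau": joint torques, N m; "tcp_pos": TCP position; "orientation": TCP orientation; "wrist_force": force on the tool from outside, world axes, zero at the start; "ft_torque": the same for the moment, N m; "finger_gap": finger opening in m.
Only numpy, scipy, OpenCV 4.12 (cv2) and the standard library are available. Lean on these libraries where they do the work, as an engineer would, in place of code of your own. Each camera call takes 0.05 s, during which the arm holds its last target.

## Working session

There is one attempt and no reset: what is moved stays moved. The work goes in short steps, Python scripts to look and compute and a tool call to move; the robot and the scene stay as the last step left them, time stands still between calls to the robot, and variables do not carry over. Pictures are saved under pics/ and viewed, and the job is handed in when it is done.

Besides the shell and the picture viewer there is one more tool, called by a JSON object that holds its "fn" and its "kwargs", one argument or row to a line. move_arm: Moves the arm, as the interface text tells. Its arguments: {"type":"object","properties":{"commands":{"type":"array","items":{"type":"array"}},"newtons":{"type":"number"}},"required":["commands"]}

```bash
mkdir -p pics; python3 - <<'E'
from workcell import env,eyes,job
import cv2,numpy as np,pickle
s=env.get_state();print(s)
for n in("side","top","wrist"):
    d=eyes.read_camera(n);cv2.imwrite(f"pics/{n}0.png",d["frame"][:,:,::-1]);pickle.dump(d,open(f"{n}0.pkl","wb"))
    print(n,[ (k,np.round(v,4).tolist()) for k,v in d.items() if k!="frame"])
E
```

```text
{'clock': 0.0, 'joint_pos': array([-1.41957341e+00,  3.14000576e-01,  4.49617041e-02,  1.30360776e+00,
       -1.91299739e-05,  1.43119228e+00]), 'qvel': array([ 5.81025904e-05,  6.22406402e-05,  5.82823196e-04, -1.39292583e-04,
       -9.12316189e-04,  8.63939631e-04]), 'tau': array([-1.22944610e-03, -4.80618238e+01,  2.98536354e+01,  1.89255568e-02,
       -2.84091487e-05,  3.25459212e-05]), 'tcp_pos': array([ 0.1647871 , -0.55037105,  0.24940169]), 'orientation': array([-9.25081183e-04,  9.89445652e-01,  1.44901506e-01, -1.49394062e-05]), 'wrist_force': array([0.24985814, 0.27485788, 0.51088856]), 'ft_torque': array([-0.05436545,  0.01362823, -0.03881718]), 'finger_gap': 0.08551195374368975}
side [('mtx', [[451.278, 0.0, 287.8913], [0.0, 451.278, 215.0045], [0.0, 0.0, 1.0]]), ('camera_from_world', [[-0.8884, -0.459, -0.0112, 0.4635], [-0.2682, 0.5386, -0.7987, 0.1546], [0.3726, -0.7066, -0.6016, 0.8541], [0.0, 0.0, 0.0, 1.0]])]
top [('mtx', [[466.7634, 0.0, 283.8627], [0.0, 466.7634, 220.4781], [0.0, 0.0, 1.0]]), ('camera_from_world', [[0.0278, -0.9996, 0.0025, 0.0382], [-0.9975, -0.0279, -0.0655, 0.5143], [0.0656, -0.0007, -0.9978, 1.0824], [0.0, 0.0, 0.0, 1.0]])]
wrist [('mtx', [[328.7776, 0.0, 279.0552], [0.0, 328.7776, 207.3192], [0.0, 0.0, 1.0]]), ('mount', [[-0.0007, -0.9558, -0.2939, 0.074], [1.0, -0.0008, 0.0001, 0.0011], [-0.0004, -0.2939, 0.9558, -0.1233], [0.0, 0.0, 0.0, 1.0]])]
```

View pics/side0.png

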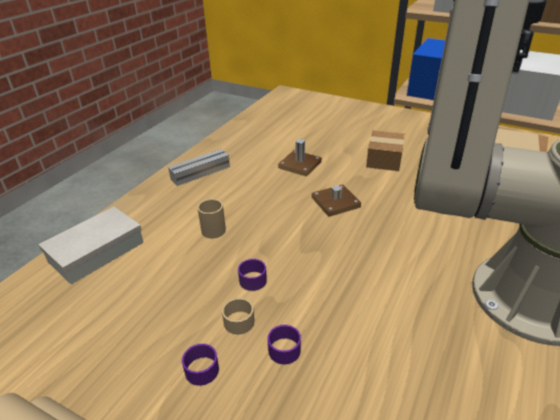

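View pics/top0.png

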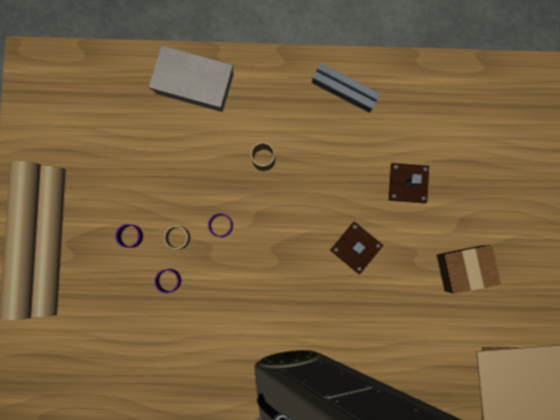

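View pics/wrist0.png

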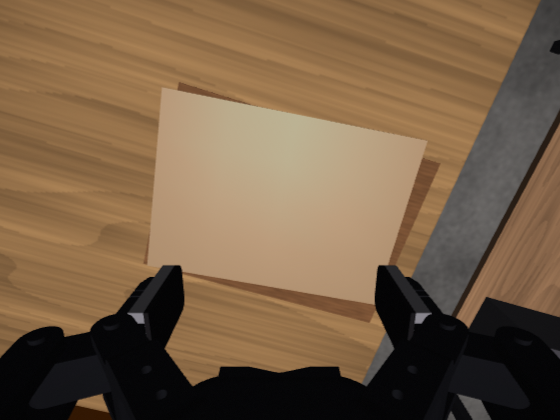

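The side view shows these tube candidates:
- Tall brown tube at (212,219).
- Low brown tube at (238,316).
- Three purple rings at (252,274), (284,344) and (200,364).
- Long brown rolls at bottom left.

In the top view the tall tube is at (263,155) and the short one at (176,237). The posts in the side view are the tall one at (300,155), top view (409,183), and the short one at (337,197), top view (357,247). I choose the tall tube and the tall post. Next I'll check close crops and measure.

```bash
cat > h.py <<'E'
import numpy as np,cv2,pickle
def proj(d,p):
    T=d["camera_from_world"];q=T[:3,:3]@np.array(p)+T[:3,3];u=d["mtx"]@q;return u[:2]/u[2]
def ray(d,uv,z,T=None):
    T=d["camera_from_world"] if T is None else T
    R=T[:3,:3];o=-R.T@T[:3,3];v=R.T@np.linalg.inv(d["mtx"])@np.array([uv[0],uv[1],1.]);return o+v*(z-o[2])/v[2]
E
python3 - <<'E'
from h import *
t=pickle.load(open("top0.pkl","rb"));s=pickle.load(open("side0.pkl","rb"))
def crop(d,x,y,h=40):
    return cv2.resize(d["frame"][y-h:y+h,x-h:x+h,::-1],(380,300*380//300 if 0 else 290),interpolation=cv2.INTER_CUBIC)
im=np.vstack([np.hstack([crop(t,263,155),crop(t,409,183)]),np.hstack([crop(s,212,219),crop(s,300,155)])])
cv2.imwrite("pics/crops.png",im)
# foot: dark wood mask in top
f=t["frame"];hsv=cv2.cvtColor(f,cv2.COLOR_RGB2HSV)
print(f[190,400],f[155,275],f[155,252],f[140,300],hsv[190,400])
m=((hsv[...,2]<90)&(f[...,0].astype(int)>f[...,2]+15)).astype(np.uint8)
m[:150]=0;m[230:]=0;m[:,:375]=0;m[:,440:]=0
m=cv2.morphologyEx(m,cv2.MORPH_CLOSE,np.ones((7,7)))
c=max(cv2.findContours(m,0,2)[0],key=cv2.contourArea)
r=cv2.minAreaRect(c);print(r,cv2.boxPoints(r).tolist())
print("foot",ray(t,r[0],.016),[ray(t,p,.016).round(3).tolist() for p in cv2.boxPoints(r)])
# predicted post top given foot
P=ray(t,r[0],.016);print(proj(t,[P[0],P[1],.076]),proj(s,[P[0],P[1],.076]),proj(s,P))
for n,uv in(("topL",(263,154)),):
    p=ray(t,uv,.07);print(n,p,proj(s,[p[0],p[1],.07]),proj(s,[p[0],p[1],0]))
E
```

```text
[48 25 13] [115  93  59] [84 71 51] [139 109  66] [ 10 186  48]
((408.3141784667969, 182.78762817382812), (39.31272888183594, 37.84931564331055), 3.814074993133545) [[387.4425048828125, 200.3628387451172], [389.960205078125, 162.5973663330078], [429.18585205078125, 165.21241760253906], [426.66815185546875, 202.97789001464844]]
foot [ 0.61087998 -0.23991783  0.016     ] [[0.568, -0.191, 0.016], [0.658, -0.196, 0.016], [0.654, -0.289, 0.016], [0.564, -0.284, 0.016]]
[415.49951105 178.87905312] [299.14708662 140.43006998] [299.06402852 160.01648837]
topL [0.65885856 0.10393227 0.07      ] [209.78789441 204.87785753] [213.33786925 229.88144544]
```

View pics/crops.png

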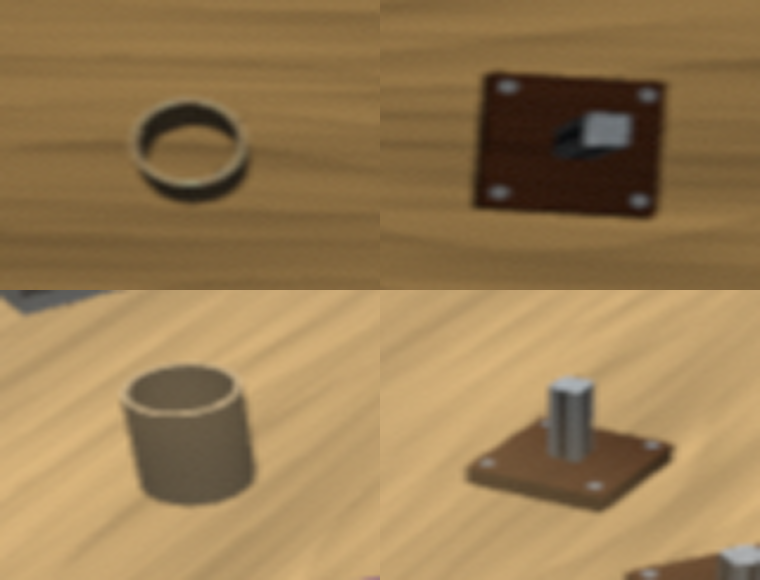

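The crops confirm the choice: a tall open tube, and a tall square post on a dark foot. Now a two-view check of both.

```bash
python3 - <<'E'
from h import *
t=pickle.load(open("top0.pkl","rb"));s=pickle.load(open("side0.pkl","rb"))
def tri(a,b):
    P=[d["mtx"]@d["camera_from_world"][:3] for d in(t,s)]
    X=cv2.triangulatePoints(P[0],P[1],np.array(a,float).reshape(2,1),np.array(b,float).reshape(2,1)).ravel();return X[:3]/X[3]
print("rim",tri((263,154.4),(210.1,206.3)),ray(t,(263,154.4),.07),ray(s,(210.1,206.3),.07))
print("post",tri((416.6,178.9),(300.2,141.2)),ray(t,(416.6,178.9),.076),ray(s,(300.2,141.2),.076))
print("shorttube",ray(t,(176.5,237),.035),"shortpost",ray(t,(358.5,247),.044))
E
```

```text
rim [0.65861512 0.10402669 0.0663277 ] [0.65794386 0.10390414 0.07      ] [0.6551645  0.10800244 0.07      ]
post [ 0.61075644 -0.24392602  0.07188452] [ 0.61090226 -0.24238706  0.076     ] [ 0.60643615 -0.23723356  0.076     ]
shorttube [0.46670448 0.29931761 0.035     ] shortpost [ 0.45523199 -0.11991221  0.044     ]
```

{"fn": "move_arm", "kwargs": {
  "commands": [
    [[0.6, 0.8, 0], [0, 0, 1], 1],
    [[0.6, 0.8, 0], [0, 0, 1], 1],
    [[0.6, 0.8, 0], [0, 0, 1], 1],
    [[0.6, 0.8, 0], [0, 0, 1], 1],
    [[0.6, 0.8, 0], [0, 0, 0], 1]
  ],
  "newtons": 25
}}

```text
clock: 0.65
tcp_pos: [0.2854, -0.3894, 0.2501]
orientation: [-0.0, 0.911, 0.413, 0.0]
wrist_force: [1.0, -0.6, 0.3]
finger_gap: 0.0854
```

{"fn": "move_arm", "kwargs": {
  "commands": [
    [[0.6, 0.8, 0], [0, 0, 0], 1],
    [[0.6, 0.8, 0], [0, 0, 0], 1],
    [[0.6, 0.8, 0], [0, 0, 0], 1],
    [[0.6, 0.8, 0], [0, 0, 0], 1],
    [[0.6, 0.8, 0], [0, 0, 0], 1]
  ]
}}

```text
clock: 1.15
tcp_pos: [0.4055, -0.2294, 0.2502]
orientation: [0.0, 0.911, 0.412, -0.0]
wrist_force: [0.3, -0.2, -0.3]
finger_gap: 0.0853
```

{"fn": "move_arm", "kwargs": {
  "commands": [
    [[0.6, 0.8, 0], [0, 0, 0], 1],
    [[0.6, 0.8, 0], [0, 0, 0], 1],
    [[0.6, 0.8, 0], [0, 0, 0], 1],
    [[0.6, 0.8, 0], [0, 0, 0], 1],
    [[0.6, 0.8, 0], [0, 0, 0], 1]
  ]
}}

```text
clock: 1.65
tcp_pos: [0.5255, -0.0693, 0.2501]
orientation: [-0.0, 0.911, 0.412, -0.0]
wrist_force: [1.0, -0.7, 0.6]
finger_gap: 0.0851
```

{"fn": "move_arm", "kwargs": {
  "commands": [
    [[0.6, 0.8, 0], [0, 0, 0], 1],
    [[0.6, 0.8, 0], [0, 0, 0], 1],
    [[0.6, 0.8, 0], [0, 0, 0], 1],
    [[0.6, 0.8, 0], [0, 0, 0], 1],
    [[0.6, 0.8, 0], [0, 0, 0], 1]
  ]
}}

```text
clock: 2.15
tcp_pos: [0.6455, 0.0906, 0.2499]
orientation: [-0.0, 0.911, 0.412, -0.0]
wrist_force: [0.5, -0.3, -0.4]
finger_gap: 0.0854
```

{"fn": "move_arm", "kwargs": {
  "commands": [
    [[0.29, 0.36, -1], [0, 0, 0], 1],
    [[0, 0, 0], [0, 0, 0], 1]
  ]
}}

```text
clock: 2.35
tcp_pos: [0.6551, 0.1058, 0.2042]
orientation: [-0.002, 0.911, 0.413, -0.004]
wrist_force: [-1.4, -0.5, -0.9]
finger_gap: 0.0853
```

```bash
cat >> h.py <<'E'
from scipy.spatial.transform import Rotation
def wristT(st,d):
    w,x,y,z=st["orientation"];T=np.eye(4);T[:3,:3]=Rotation.from_quat([x,y,z,w]).as_matrix();T[:3,3]=st["tcp_pos"]
    return np.linalg.inv(T@d["mount"])
def snap(n):
    from workcell import env,eyes
    st=env.get_state();d=eyes.read_camera("wrist");d["camera_from_world"]=wristT(st,d)
    cv2.imwrite(f"pics/{n}.png",d["frame"][:,:,::-1]);pickle.dump((st,d),open(n+".pkl","wb"));return st,d
E
python3 - <<'E'
from h import *
st,d=snap("w1");print(st["clock"],st["tcp_pos"],proj(d,[.657,.105,.07]),proj(d,[*st["tcp_pos"][:2],.07]))
E
```

```text
2.35 [0.65512155 0.10584693 0.2041695 ] [281.94122493 199.1121627 ] [279.51645847 199.81762625]
```

View pics/w1.png

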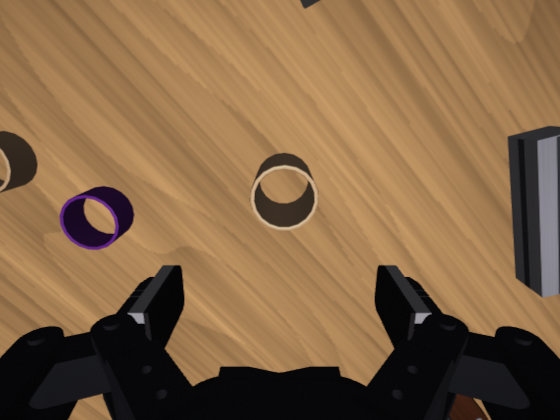

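The rim ellipse is centred at about (284.5,197.5), 66 px wide, and lies between the fingers.

```bash
python3 - <<'E'
from h import *
from workcell import env
st,d=pickle.load(open("w1.pkl","rb"));p=ray(d,(284.5,197.5),.07);a=ray(d,(251,197.5),.07);b=ray(d,(318,197.5),.07)
print(p,np.linalg.norm(a-b),env.get_state()["tcp_pos"])
E
```

```text
[0.65945878 0.10466067 0.07      ] 0.05438442374615858 [0.65476222 0.10459449 0.20650598]
```

{"fn": "move_arm", "kwargs": {
  "commands": [
    [[0.05, 0, -1], [0, 0, 0], 1],
    [[0, 0, -1], [0, 0, 0], 1],
    [[0, 0, -1], [0, 0, 0], 1],
    [[0, 0, -0.5], [0, 0, 0], 1],
    [[0, 0, 0], [0, 0, 0], 1]
  ]
}}

```text
clock: 2.9
tcp_pos: [0.6557, 0.1023, 0.0678]
orientation: [-0.001, 0.911, 0.411, -0.003]
wrist_force: [-0.0, 0.3, -0.2]
finger_gap: 0.0854
```

{"fn": "move_arm", "kwargs": {
  "commands": [
    [[0.06, 0.05, -0.5], [0, 0, 0], 1],
    [[0, 0, 0], [0, 0, 0], 1],
    [[0, 0, 0], [0, 0, 0], 1]
  ]
}}

```text
clock: 3.2
tcp_pos: [0.6615, 0.105, 0.0524]
orientation: [0.0, 0.911, 0.412, 0.001]
wrist_force: [0.4, 0.1, 1.0]
finger_gap: 0.0853
```

{"fn": "move_arm", "kwargs": {
  "commands": [
    [[-0.06, 0, -0.1], [0, 0, 0], 1],
    [[0, 0, 0], [0, 0, 0], -1],
    [[0, 0, 0], [0, 0, 0], -1],
    [[0, 0, 0], [0, 0, 0], -1],
    [[0, 0, 0], [0, 0, 0], -1]
  ],
  "newtons": 25
}}

```text
clock: 3.7
tcp_pos: [0.6588, 0.1055, 0.0472]
orientation: [0.0, 0.911, 0.412, 0.0]
wrist_force: [-1.4, 0.4, 5.1]
finger_gap: 0.0565
```

{"fn": "move_arm", "kwargs": {
  "commands": [
    [[0, 0, 0], [0, 0, 0], -1],
    [[0, 0, 0], [0, 0, 0], -1]
  ]
}}

```text
clock: 3.9
tcp_pos: [0.6588, 0.1055, 0.0472]
orientation: [0.0, 0.911, 0.412, 0.0]
wrist_force: [-1.2, -0.7, 5.2]
finger_gap: 0.0563
```

The gap is 56.3 mm, so the tube is gripped. Lifting.

{"fn": "move_arm", "kwargs": {
  "commands": [
    [[0, 0, 0.5], [0, 0, 0], -1],
    [[0, 0, 1], [0, 0, 0], -1],
    [[0, 0, 1], [0, 0, 0], -1],
    [[0, 0, 0.5], [0, 0, 0], -1],
    [[0, 0, 0], [0, 0, 0], -1]
  ]
}}

```text
clock: 4.4
tcp_pos: [0.6607, 0.1057, 0.1704]
orientation: [0.001, 0.911, 0.412, 0.003]
wrist_force: [1.3, 0.0, -0.0]
finger_gap: 0.0565
```

```bash
python3 - <<'E'
from h import *
from workcell import env,eyes
st,d=snap("w2");print(st["tcp_pos"],st["finger_gap"],st["wrist_force"])
s=eyes.read_camera("side")
p=st["tcp_pos"]
for z in(.025,-.045):print(proj(s,p+[0,0,z]))
cv2.imwrite("pics/c2.png",np.hstack([cv2.resize(d["frame"][:,:,::-1],(400,300)),cv2.resize(s["frame"][60:300,60:380,::-1],(400,300))]))
E
```

```text
[0.6607329  0.10565934 0.17041054] 0.05645701502775663 [ 1.26788349  0.01170632 -0.04071414]
[201.33446611 154.46351093]
[205.5429286  183.70057609]
```

View pics/c2.png

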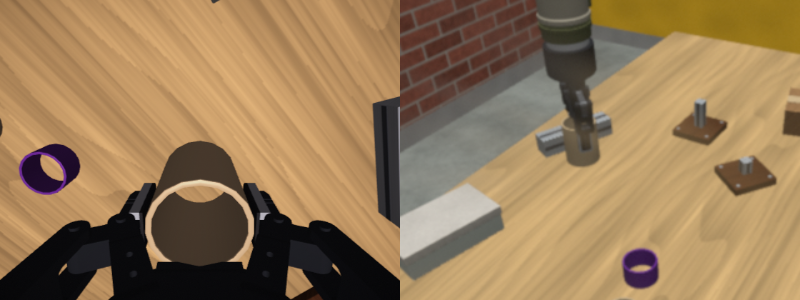

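The tube is held upright in the gripper. Moving over the tall post.

{"fn": "move_arm", "kwargs": {
  "commands": [
    [[-0.14, -0.96, 0], [0, 0, 0], -1],
    [[-0.14, -0.96, 0], [0, 0, 0], -1],
    [[-0.14, -0.96, 0], [0, 0, 0], -1],
    [[-0.14, -0.96, 0], [0, 0, 0], -1],
    [[-0.14, -0.96, 0], [0, 0, 0], -1]
  ]
}}

```text
clock: 5.0
tcp_pos: [0.6287, -0.0875, 0.1635]
orientation: [-0.001, 0.911, 0.412, -0.002]
wrist_force: [0.5, -0.9, -0.8]
finger_gap: 0.0564
```

{"fn": "move_arm", "kwargs": {
  "commands": [
    [[-0.14, -0.96, 0], [0, 0, 0], -1],
    [[-0.14, -0.96, 0], [0, 0, 0], -1],
    [[-0.14, -0.96, 0], [0, 0, 0], -1],
    [[-0.14, -0.9, 0], [0, 0, 0], -1],
    [[0, 0, 0], [0, 0, 0], -1]
  ]
}}

```text
clock: 5.5
tcp_pos: [0.6061, -0.2419, 0.1633]
orientation: [-0.001, 0.912, 0.409, -0.002]
wrist_force: [0.2, 0.0, -1.1]
finger_gap: 0.0564
```

```bash
python3 - <<'E'
from h import *
from workcell import env,eyes
st,d=snap("w3");print(st["tcp_pos"],st["finger_gap"],st["clock"],env.get_state()["tcp_pos"])
p=st["tcp_pos"]
print("rim exp",proj(d,p+[0,0,.023]),"bot",proj(d,p-[0,0,.047]),"post",proj(d,[.609,-.24,.076]))
s=eyes.read_camera("side");print(proj(s,p-[0,0,.047]),proj(s,p+[0,0,.023]),proj(s,[.6107,-.242,.076]))
cv2.imwrite("pics/s3.png",cv2.resize(s["frame"][60:210,200:400,::-1],(800,600),interpolation=cv2.INTER_CUBIC))
E
```

```text
[ 0.60612666 -0.24193487  0.163318  ] 0.05640572747190861 5.5 [ 0.60635164 -0.23962413  0.16342473]
rim exp [277.74544208 321.60277412] bot [278.52158136 243.2021743 ] post [280.0271822  214.69886218]
[301.17656007 126.64233233] [301.35725938 101.21865843] [299.55111604 140.11553403]
```

View pics/w3.png

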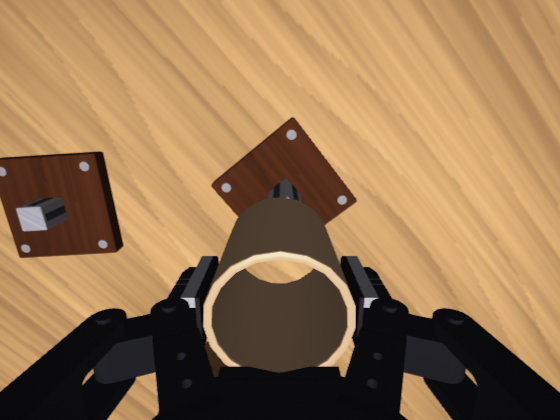

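View pics/s3.png

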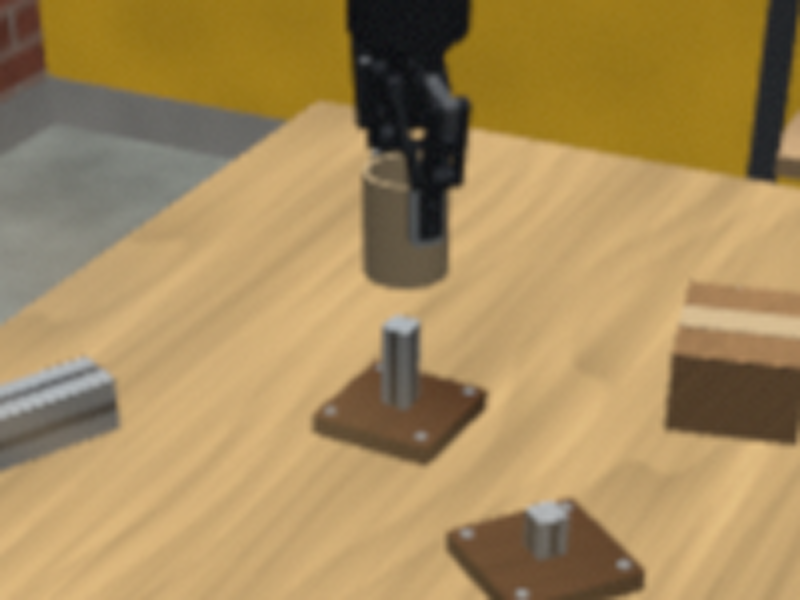

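Side view: the tube's bottom centre is at column ~301 and the post's at ~300. Wrist view: the foot's opposite screws are at (226,188) and (342,200). That gives a second reading of the foot centre.

```bash
python3 - <<'E'
from h import *
st,d=pickle.load(open("w3.pkl","rb"))
q=ray(d,(284,194),.016);print(q, np.linalg.norm(ray(d,(226,188),.016)-ray(d,(342,200),.016)))
# tube rim centre from wrist: left/right outer edges 203..356 at row ~313
z=st["tcp_pos"][2]+.023
print(ray(d,(279.5,315),z),np.linalg.norm(ray(d,(203,315),z)-ray(d,(356,315),z)))
st,d=pickle.load(open("w2.pkl","rb"));print(st["tcp_pos"])
E
```

```text
[ 0.61052995 -0.24340131  0.016     ] 0.09926677021588375
[ 0.60842434 -0.24029741  0.186318  ] 0.05430790542996678
[0.6607329  0.10565934 0.17041054]
```

{"fn": "move_arm", "kwargs": {
  "commands": [
    [[0.07, -0.04, -0.5], [0, 0, 0], -1],
    [[0, 0, 0], [0, 0, 0], -1],
    [[0, 0, 0], [0, 0, 0], -1]
  ]
}}

```text
clock: 5.9
tcp_pos: [0.6102, -0.2375, 0.1451]
orientation: [-0.001, 0.911, 0.413, -0.001]
wrist_force: [0.3, -0.4, 0.0]
finger_gap: 0.0567
```

```bash
python3 - <<'E'
from h import *
from workcell import env,eyes
st=env.get_state();print(st["tcp_pos"],st["clock"])
s=eyes.read_camera("side");t=eyes.read_camera("top")
cv2.imwrite("pics/s4.png",np.hstack([cv2.resize(x["frame"][a:a+60,b:b+60,::-1],(400,400),interpolation=cv2.INTER_CUBIC) for x,a,b in((s,110,270),(t,150,380))]))
E
```

```text
[ 0.61020254 -0.23753885  0.14514861] 5.9
```

View pics/s4.png

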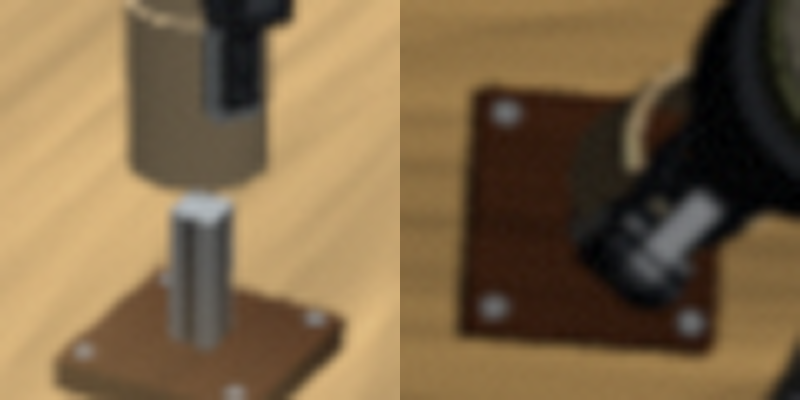

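The tube is about 1 px left of the post and y reads -0.2375, so I correct y by -4 mm and descend.

{"fn": "move_arm", "kwargs": {
  "commands": [
    [[0, -0.1, 0], [0, 0, 0], -1],
    [[0, 0, -0.3], [0, 0, 0], -1],
    [[0, 0, -0.3], [0, 0, 0], -1],
    [[0, 0, -0.3], [0, 0, 0], -1],
    [[0, 0, 0], [0, 0, 0], -1]
  ]
}}

```text
clock: 6.5
tcp_pos: [0.6091, -0.2424, 0.1071]
orientation: [-0.002, 0.911, 0.412, -0.002]
wrist_force: [0.1, 0.6, -0.3]
finger_gap: 0.0565
```

{"fn": "move_arm", "kwargs": {
  "commands": [
    [[0, 0, -0.3], [0, 0, 0], -1],
    [[0, 0, -0.3], [0, 0, 0], -1],
    [[0, 0, -0.25], [0, 0, 0], -1],
    [[0, 0, 0], [0, 0, 0], -1]
  ]
}}

```text
clock: 6.9
tcp_pos: [0.6096, -0.2426, 0.074]
orientation: [-0.001, 0.911, 0.412, -0.001]
wrist_force: [-0.0, -0.4, -0.2]
finger_gap: 0.0567
```

{"fn": "move_arm", "kwargs": {
  "commands": [
    [[0, 0, -0.15], [0, 0, 0], -1],
    [[0, 0, -0.05], [0, 0, 0], -1],
    [[0, 0, 0], [0, 0, 0], -1]
  ]
}}

```text
clock: 7.2
tcp_pos: [0.6108, -0.2433, 0.0682]
orientation: [0.0, 0.911, 0.412, -0.0]
wrist_force: [0.2, 0.3, -0.8]
finger_gap: 0.0561
```

{"fn": "move_arm", "kwargs": {
  "commands": [
    [[0, 0, -0.08], [0, 0, 0], -1],
    [[0, 0, 0], [0, 0, 0], -1]
  ]
}}

```text
clock: 7.4
tcp_pos: [0.6108, -0.2433, 0.065]
orientation: [0.0, 0.911, 0.412, 0.0]
wrist_force: [0.7, -0.5, -0.5]
finger_gap: 0.0566
```

{"fn": "move_arm", "kwargs": {
  "commands": [
    [[0, 0, -0.06], [0, 0, 0], -1],
    [[0, 0, 0], [0, 0, 0], -1]
  ]
}}

```text
clock: 7.6
tcp_pos: [0.6112, -0.2435, 0.0633]
orientation: [0.0, 0.911, 0.412, 0.0]
wrist_force: [-0.8, 0.6, 2.5]
finger_gap: 0.0563
```

```bash
python3 - <<'E'
from h import *
from workcell import env,eyes
s=eyes.read_camera("side")
cv2.imwrite("pics/s5.png",cv2.resize(s["frame"][100:190,240:360,::-1],(800,600),interpolation=cv2.INTER_CUBIC))
E
```

```text
(no output)
```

View pics/s5.png

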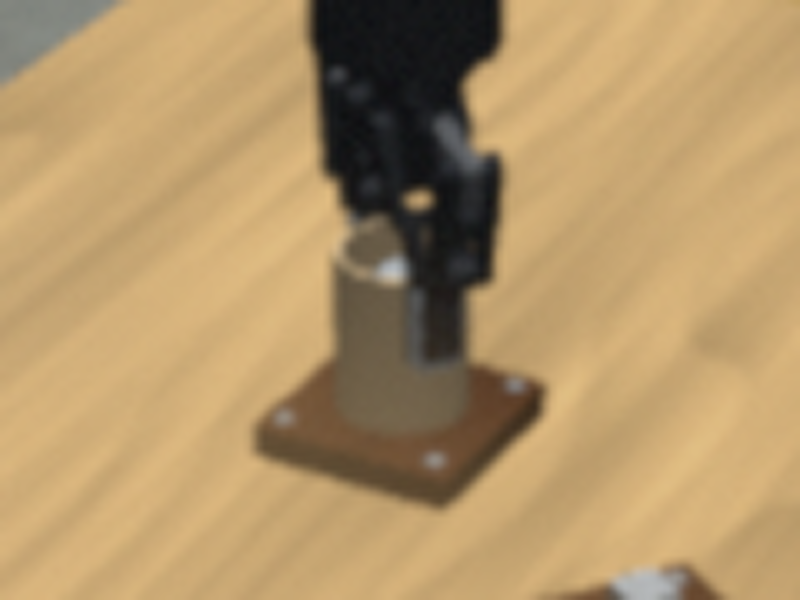

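The tube stands on the foot with the post inside, and the +2.5 N reading shows contact. Releasing.

{"fn": "move_arm", "kwargs": {
  "commands": [
    [[0, 0, 0], [0, 0, 0], 0.3],
    [[0, 0, 0], [0, 0, 0], 0.7],
    [[0, 0, 0], [0, 0, 0], 1],
    [[0, 0, 0], [0, 0, 0], 1],
    [[0, 0, 0], [0, 0, 0], 1]
  ]
}}

```text
clock: 8.15
tcp_pos: [0.6107, -0.2432, 0.0625]
orientation: [-0.0, 0.911, 0.412, -0.0]
wrist_force: [0.4, 0.4, 0.7]
finger_gap: 0.0854
```

{"fn": "move_arm", "kwargs": {
  "commands": [
    [[0, 0, 0.3], [0, 0, 0], 1],
    [[0, 0, 0.5], [0, 0, 0], 1],
    [[0, 0, 1], [0, 0, 0], 1],
    [[0, 0, 1], [0, 0, 0], 1],
    [[0, 0, 1], [0, 0, 0], 1]
  ]
}}

```text
clock: 8.65
tcp_pos: [0.6107, -0.2432, 0.2172]
orientation: [0.0, 0.911, 0.412, 0.0]
wrist_force: [0.4, -0.1, -0.1]
finger_gap: 0.0856
```

{"fn": "move_arm", "kwargs": {
  "commands": [
    [[-0.5, 0, 0.5], [0, 0, 0], 1],
    [[-1, 0, 0], [0, 0, 0], 1],
    [[-1, 0, 0], [0, 0, 0], 1],
    [[0, 0, 0], [0, 0, 0], 1],
    [[0, 0, 0], [0, 0, 0], 1]
  ]
}}

```text
clock: 9.15
tcp_pos: [0.5105, -0.2435, 0.2361]
orientation: [0.001, 0.911, 0.412, 0.001]
wrist_force: [-0.3, 0.2, 0.2]
finger_gap: 0.0853
```

```bash
python3 - <<'E'
from h import *
from workcell import env,eyes
s=eyes.read_camera("side");t=eyes.read_camera("top");st=env.get_state();print(st["clock"],st["tcp_pos"],st["finger_gap"])
cv2.imwrite("pics/s6.png",np.hstack([cv2.resize(x["frame"][:,:,::-1],(400,300)) for x in (s,t)]))
cv2.imwrite("pics/s7.png",cv2.resize(s["frame"][100:190,240:360,::-1],(800,600),interpolation=cv2.INTER_CUBIC))
E
```

```text
9.25 [ 0.51194753 -0.24380823  0.23566462] 0.08541666808252069
```

View pics/s6.png

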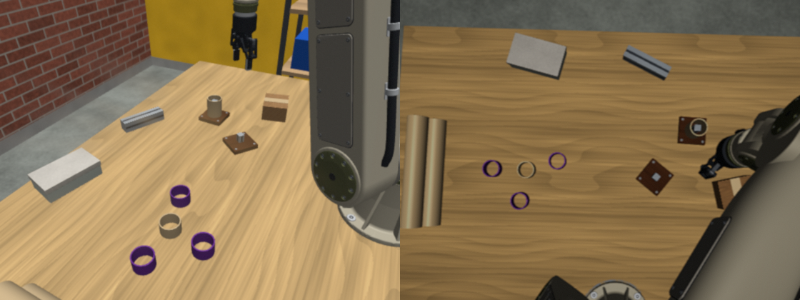

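View pics/s7.png

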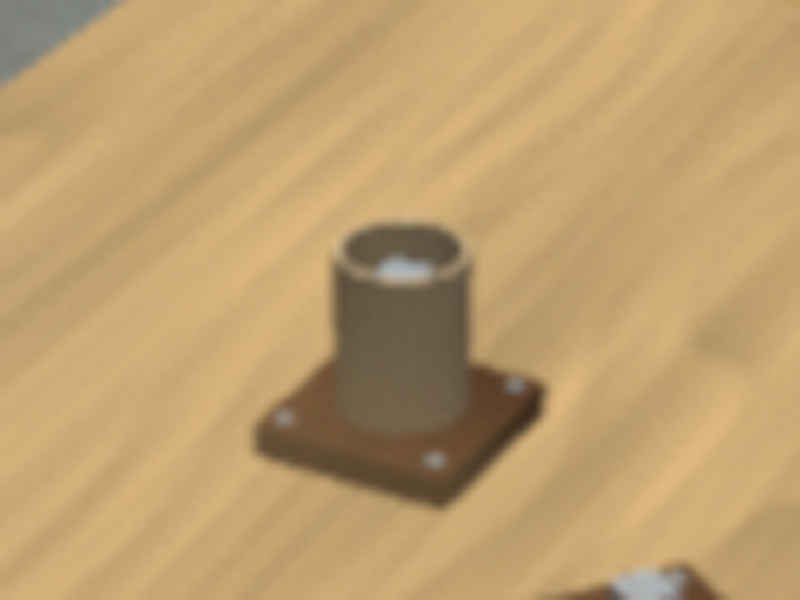

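The tube stands upright on the foot with the post inside it. In the top view at (698,127) the ring surrounds the post. The short tube and the purple rings haven't moved, and the gripper is clear of everything.

```bash
python3 -c "
from workcell import job
print(job.hand_in())"
```

```text
the job is handed in; nothing more can be done
None
```

The longer tube is threaded over the taller post, standing upright on its wooden foot and released. I handed the job in at about 9.3 s on the robot's clock, well inside the 32 s limit.

- **Grasp and placing:** I gripped the tube at 25 N, with a measured gap of 56.3 mm against its 56 mm diameter. On lowering, there was no contact force until about 2.5 N at the foot, with the TCP at 0.063 m as expected.
- **Last checks:** The final side and top pictures show the post inside the upright tube. The shorter tube and the purple rings look unmoved, and the open gripper is well clear.
- **Disagreements:** The side and top cameras differed by about 5–7 mm on absolute positions, but by only about 2 mm on the tube-to-post distance, which was the one that mattered. The arm settled 2–4 mm off some commanded positions, so I corrected it before lowering. No check failed.

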